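Swing the label-printer boom over the parcel and stop it there

TASK

Take the tiller's upright knob and with it swing the heavy label-printer boom round until the print head stands centred over the white label on the parcel, bring it to a standstill there and keep it still for about two seconds, then let go of the knob and leave everything at rest. Swing it gently, never let the boom run into an end stop, steer it only by the tiller (do not touch boom or print head), and leave the other things on the bench where they are. The tiller drives the boom only through a soft spring, so the boom keeps swinging by itself unless you check it, and with only about a quarter of a minute for the job there is no time to creep.

Things in the scene. Friction and masses are not known exactly. Their poses are not given: they have to be found in the camera images.
- boom (a joint): swing angle of the boom about the post's vertical axis, rad; 0 = along the x axis of axis, away from the robot; positive = anticlockwise seen from above. End stops at -1.05 and +1.05. Boom with head: nominal 4.9 kg, 0.60 kg m2 about the axis (true 0.75 to 1.35 times this). Pivot damping 0.025 N m s/rad, dry friction 0.003 N m: it coasts for many seconds
- tiller (a joint): spring wind-up, rad = angle of the tiller minus angle of the boom about the post axis; at 0 (relaxed) the tiller points straight away from the boom, on the robot's side. The spring turns the boom with 0.30 N m per rad in the direction of the wind-up (positive = anticlockwise): with the tiller held the boom sways with a period near 9 s. Limits +-1.0 rad
- axis (a point): point on the post's vertical axis at bench level; its x axis is the boom's zero direction. Grey post: round foot 170 mm in diameter, column 44 mm in diameter, on top at 172 to 180 mm above the bench a disc 104 mm in diameter with the two rubber end stops
- knob (a point): grip point on the centre line of the tiller's knob, 140 mm above the bench and 130 mm from the post axis. Upright black cylinder 32 mm in diameter, straight from 110 to 160 mm above the bench, top at 165; it spins freely on its own axis, so the gripper need not turn while the tiller swings. The tiller's steel arm, 24 mm wide, lies below it at 88 to 100 mm
- boom_mark (a point): point on top of the boom beam (30 x 30 mm, 191 to 221 mm above the bench), 120 mm from the post axis at a thin black line across the beam; its x axis points along the boom to the print head, a grey box 110 x 130 mm, 145 to 240 mm above the bench, whose centre lies on the same line from the post axis, 360 mm from it, with a black nozzle block below it
- nest_mark (a point): point on the steel bar between post foot and parcel tray, 120 mm from the post axis and 4 mm above the bench, at a thin black line across the bar; its x axis points along the bar to the white 100 x 70 mm label on the parcel, whose centre lies on the same line from the post axis, 360 mm from it, 91 mm above the bench. Parcel: fixed carton 200 x 180 mm in a blue tray
- bottle: clear drinks bottle, loose, 64 mm in diameter, 200 mm high; origin under its base
- scanner: hand scanner lying on the bench, loose, about 175 x 60 x 40 mm; origin under its middle, head towards its +x
- mouse: computer mouse, loose, 110 x 64 x 34 mm; origin under its middle
- tape: roll of clear packing tape lying flat, loose, 100 mm in diameter, 48 mm high; origin under its middle
- pencup: black cup, loose, 70 mm in diameter, 90 mm high; origin under its base

How it is judged:
By the outcome, as a careful person would: the job done as asked, in the order asked, and still so for the second after the job is handed in, with the robot touching nothing.
It also fails if it takes over 30 s, if anything falls off the work surface, if the arm or the gripper's body presses on something with over 40 N, if the wrist force passes 120 N, or if a joint passes its speed limit or range.

ROBOT

A 6-joint arm with a two-finger parallel gripper is mounted at the origin on the work surface. World frame = base frame: x ahead of the robot, y to its left, z up, the work surface at z = 0. Lengths are in m, angles in degrees, forces in N, time in s.
With the tool pointing down it reaches from about 0.3 to 0.75 m from the base axis. Payload 8.5 kg.
Tool frame: the origin (TCP) lies midway between the tips of the shut fingers; the grasp point (between the pads) lies 19 mm behind it; z points along the fingers, y is the line along which they close (so a half turn about z gives the same grasp; the last joint's range is limited). The gripper opens to 85 mm and grips with 20 to 120 N. Pads are 22 mm wide; open, the fingers measure 114 mm over their backs; the gripper's body (76 mm by 85 mm) begins 54 mm behind the grasp point. The pads swing forward as they close: fully open they stand 13 mm farther back than shut.
Start: joints at [53.841, 21.807, 74.336, -0, 83.858, -12.336], TCP at [0.222, 0.503, 0.193] pointing down, gripper open.
Joint ranges: [-178.18, 178.18], [-50.72, 133.34], [12.68, 142.11], [-81.47, 261.47], [9.98, 163.14], [-165.26, 165.26]. Speed limits (degrees/s): [136.94, 136.94, 180, 180, 180, 180].

INTERFACE

Orientations are given as a 3x3 rotation matrix whose columns are the frame's x, y, z axes.
In Python, from rig import env gives the robot as it stands. The module is installed in compiled form; this text tells all that it offers.
- The arm moves only by the tool jog_arm, never from a script. Its argument "targets" is a list of rows, each a list of 6 numbers: the shift along the tool's x, y, z in cm, then the turn, a rotation vector about the tool's x, y, z in degrees. A call has 1 to 8 rows; each row is the pose to reach, as a shift and turn from the pose commanded when the call began, along the tool's axes at that moment; what a row does not reach only later rows make up. A row lasts 1/12 s, in which the tool goes at most 41.7 mm and 7.16 degrees, less where a joint would pass 70% of its speed; a pose out of reach is approached as far as the arm can. A call with a gripper value outside its range is refused whole. "hand" is the opening, from 0 (shut) to 1 (fully open), set as the call begins (left out, the last holds). The fingers move at their own pace and stop on an object; "newtons" is the grip in N (left out, the last holds). Time passes only in rows, so rows that repeat a pose let the fingers close. It gives the time, the measured TCP pose, the force, the opening and the grip force at its end, in the units of the state.
- env.observe(): the state, without advancing time (a new reading comes with each control period).
- env.get_image(name): name is "scene" or "side" or "wrist"; returns a dict with "frame" (400x640x3 uint8, red, green, blue), "depth" (400x640 float32, m along the optical axis (not along the pixel's ray), 0 where there is no reading), "fovy" (degrees; the focal length in pixels is half the picture's height over the tangent of half this angle, whatever the lens; pixels are square), "cx", "cy" (the principal point, pixels), "cam_to_world" (4x4, takes a point from camera to world coordinates). Camera axes: x right, y down, z forward; pixel columns grow to the right and rows downward; lengths in m; the calibration is good to about 2 mm. The wrist camera is an equidistant fisheye: a pixel r from the principal point sees the ray r / f radians off the axis. A picture is of the moment at which its call begins.
- env.close_job(): hands the job in; it is judged then, once.
Trained networks look in the newest picture that a camera, given by its name, has taken for a name from the list of things; names that differ only in an ending like _2 or _b are one class to them, and where a whole thing is asked for, a point or a joint stands for the part that bears it (a point fixed in the world has none). Each returns a list of dicts, best first, with "score" (0 to 1); they miss things now and then, are a little off and sometimes report something else, mostly with a low value. They report only what shows in the picture. A call takes as long as a camera call.
- env.regions_of(camera, target): "pixels" (400x640 bool, what is visible of it) and "point" ([row, column] in pixels, amid what is visible of it).
The state is a dict: "time_s": time; "q": joint angles; "qvel": joint speeds; "joint_efforts": joint torques, N m; "position": TCP position; "tool_rot": TCP orientation; "ft_force": force on the tool from outside, world axes, zero at the start; "wrist_torque": the same for the moment, N m; "grip_width": finger opening in m; "gripper_force": force on a finger pad.
Only numpy, scipy, OpenCV 4.12 (cv2) and the standard library are available. Lean on these libraries where they do the work, as an engineer would, in place of code of your own. Each camera call takes 0.05 s, during which the arm holds its last target. There are 200 camera calls.

## Working session

There is one attempt and no reset: what is moved stays moved. The work goes in short steps, Python scripts to look and compute and a tool call to move; the robot and the scene stay as the last step left them, time stands still between calls to the robot, and variables do not carry over. Pictures are saved under pics/ and viewed, at most 10 in all, crops included, and the job is handed in when it is done.

Besides the shell and the picture viewer there is one more tool, called after "Request:" in YAML: its name, and indented under it one key for each argument. jog_arm: Moves the arm, as the interface text tells. Its arguments: {"type":"object","properties":{"targets":{"type":"array","items":{"type":"array","items":{"type":"number"}}},"hand":{"type":"number"},"newtons":{"type":"number"}},"required":["targets"]}

```bash
mkdir -p pics; cat > h.py <<'E'
import numpy as np, cv2
from rig import env
def ray(im,r,c):
    f=200/np.tan(np.radians(im['fovy'])/2); return np.array([(c-im['cx'])/f,(r-im['cy'])/f,1.])
def atz(im,r,c,z):
    T=im['cam_to_world']; d=T[:3,:3]@ray(im,r,c); o=T[:3,3]; return o+d*(z-o[2])/d[2]
def dep(im,r,c):
    T=im['cam_to_world']; return T[:3,:3]@(ray(im,r,c)*im['depth'][int(r),int(c)])+T[:3,3]
def cloud(im):
    rr,cc=np.mgrid[0:400,0:640]; f=200/np.tan(np.radians(im['fovy'])/2)
    P=np.stack([(cc-im['cx'])/f,(rr-im['cy'])/f,np.ones((400,640))],-1)*im['depth'][...,None]
    T=im['cam_to_world']; return P@T[:3,:3].T+T[:3,3]
E
python3 - <<'E'
from h import *
s=env.observe(); print(s['time_s'],s['position'],s['tool_rot'])
for n in ['scene','side']:
    im=env.get_image(n); cv2.imwrite(f'pics/{n}0.png',im['frame'][...,::-1])
    np.savez(f'{n}0.npz',**im)
    print(n,im['fovy'],im['cam_to_world'][:3,3])
    P=cloud(im)
    for t in ['axis','knob','boom','boom_mark','nest_mark','tiller','bottle','pencup']:
        for g in env.regions_of(n,t)[:2]:
            r,c=g['point']; print(t,round(g['score'],2),int(r),int(c),g['pixels'].sum(),dep(im,r,c).round(3))
print(env.observe()['time_s'])
E
```

```text
0.0 [0.2219296  0.50283151 0.19189124] [[-9.14801071e-01  4.03903669e-01 -9.08818850e-04]
 [ 4.03904555e-01  9.14800297e-01 -1.23599607e-03]
 [ 3.32164405e-04 -1.49776660e-03 -9.99998823e-01]]
scene 54.54766297566511 [1.27975133 0.22104975 1.32435912]
axis 0.69 230 295 4574 [ 0.717 -0.075  0.215]
knob 0.45 205 361 115 [0.513 0.096 0.155]
knob 0.41 238 309 4503 [ 0.623 -0.069  0.001]
boom 0.75 241 248 3316 [ 0.714 -0.285  0.002]
boom_mark 0.88 244 252 3299 [ 0.812 -0.187  0.22 ]
nest_mark 0.68 329 320 5324 [0.958 0.097 0.091]
tiller 0.73 212 356 292 [0.511 0.08  0.101]
bottle 0.81 174 234 535 [ 0.513 -0.424  0.118]
pencup 0.76 156 217 335 [ 0.431 -0.549  0.089]
side 51.841842614888826 [ 0.45841175 -1.12979241  1.23942379]
axis 0.71 200 383 4295 [ 0.716 -0.115  0.205]
axis 0.36 191 328 357 [ 0.538  0.148 -0.004]
boom 0.71 210 415 3038 [ 0.816 -0.181  0.219]
boom_mark 0.78 212 417 2868 [ 0.814 -0.208  0.239]
nest_mark 0.8 191 425 2386 [0.922 0.046 0.088]
tiller 0.88 192 330 282 [0.544 0.131 0.004]
tiller 0.45 146 314 241 [0.482 0.418 0.03 ]
bottle 0.82 300 323 747 [ 0.494 -0.466  0.131]
pencup 0.93 345 300 596 [ 0.421 -0.552  0.012]
0.9
```

View pics/scene0.png

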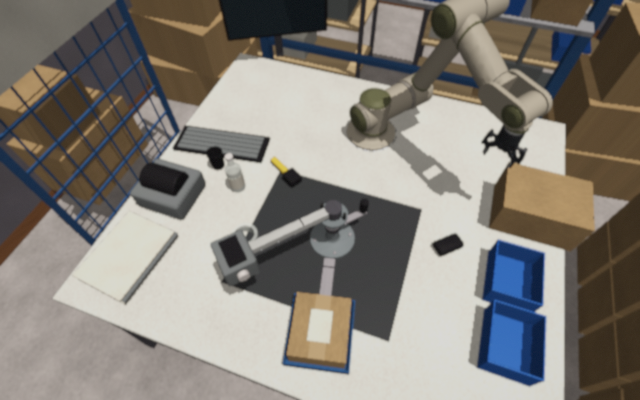

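View pics/side0.png

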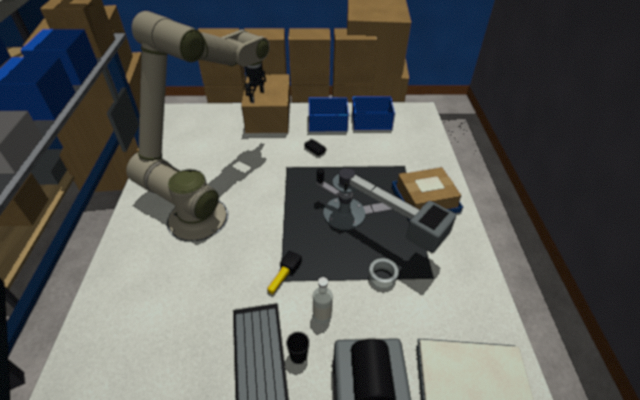

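```bash
python3 - <<'E'
from h import *
for n in ['scene','side']:
    im=dict(np.load(n+'0.npz')); P=cloud(im); F=im['frame'].astype(int)
    br=F.min(-1)
    d=np.hypot(P[...,0]-.63,P[...,1]+.01)
    # label
    m=(np.abs(P[...,2]-.091)<.012)&(br>170)&(P[...,0]>.75)&(np.abs(P[...,1])<.3)
    k,l,st,ce=cv2.connectedComponentsWithStats(m.astype(np.uint8)); i=1+st[1:,4].argmax()
    L=atz(im,ce[i][1],ce[i][0],.091); print(n,'label',st[i],L.round(4))
    for nm,lo,hi in [('disc',.165,.186),('beam',.213,.228),('knobtop',.158,.172),('head',.232,.247)]:
        m=(P[...,2]>lo)&(P[...,2]<hi)&(P[...,0]>.4)&(P[...,0]<1)&(abs(P[...,1])<.38)
        q=P[m]; 
        k,l,st,ce=cv2.connectedComponentsWithStats(m.astype(np.uint8))
        for i in range(1,k):
            if st[i,4]>15:
                q=P[l==i]; c,(e1,e2),a=cv2.minAreaRect(q[:,:2].astype(np.float32)); 
                print(nm,st[i],'mean',q.mean(0).round(4),'rect',np.round(c,4),round(e1,3),round(e2,3),round(a,1))
    cv2.imwrite(f'pics/{n}crop.png',cv2.resize(im['frame'][...,::-1][170:360,200:400] if n=='scene' else im['frame'][...,::-1][150:290,290:480],None,fx=3.1,fy=3.1,interpolation=cv2.INTER_CUBIC))
E
```

```text
scene label [307 309  26  34 708] [0.9465 0.089  0.091 ]
disc [360 199   8   5  29] mean [0.4995 0.0981 0.1678] rect [0.4984 0.0967] 0.02 0.025 17.5
disc [321 204  27  24 213] mean [0.6138 0.0311 0.1809] rect [0.603  0.0326] 0.057 0.105 64.6
disc [249 267  11   8  34] mean [ 0.8773 -0.1563  0.1756] rect [ 0.8779 -0.156 ] 0.005 0.034 52.7
disc [227 278  12   7  34] mean [ 0.9319 -0.2056  0.1751] rect [ 0.932  -0.2062] 0.008 0.036 37.1
beam [248 200  94  51 957] mean [ 0.6961 -0.077   0.2222] rect [ 0.7007 -0.0754] 0.06 0.331 50.8
beam [224 262  34  17 118] mean [ 0.9096 -0.1804  0.2195] rect [ 0.9095 -0.1761] 0.022 0.107 46.5
knobtop [360 198   9   8  54] mean [0.5003 0.099  0.165 ] rect [0.4996 0.0978] 0.03 0.025 55.4
knobtop [250 268  10   8  20] mean [ 0.8766 -0.156   0.1651] rect [ 0.8761 -0.1556] 0.008 0.035 57.3
knobtop [227 279  13   6  24] mean [ 0.9301 -0.2043  0.1656] rect [ 0.9318 -0.206 ] 0.008 0.037 37.1
head [ 210  229   47   47 1276] mean [ 0.866  -0.2247  0.2418] rect [ 0.8626 -0.2276] 0.133 0.109 48.1
side label [417 178  26  13 218] [0.9449 0.0863 0.091 ]
disc [318 168   6   5  17] mean [0.4982 0.0952 0.1675] rect [0.4986 0.0957] 0.019 0.025 15.4
disc [333 174  24  19 180] mean [ 0.5779 -0.0107  0.1798] rect [ 0.5751 -0.005 ] 0.058 0.104 41.0
disc [406 227  47  24 178] mean [ 0.8409 -0.274   0.1753] rect [ 0.8662 -0.27  ] 0.164 0.081 6.8
beam [339 167  80  49 711] mean [ 0.692  -0.0795  0.2209] rect [ 0.6915 -0.083 ] 0.068 0.329 44.0
beam [409 219  47  22 133] mean [ 0.8401 -0.2741  0.2207] rect [ 0.8638 -0.2716] 0.158 0.08 4.7
knobtop [317 168   8   6  34] mean [0.4982 0.0951 0.1647] rect [0.4974 0.0985] 0.027 0.027 34.0
knobtop [406 230  46  22 107] mean [ 0.841  -0.2759  0.1652] rect [ 0.8636 -0.2714] 0.16 0.075 6.1
head [410 200  47  38 975] mean [ 0.8598 -0.2363  0.2406] rect [ 0.8619 -0.2301] 0.133 0.109 47.9
```

View pics/scenecrop.png

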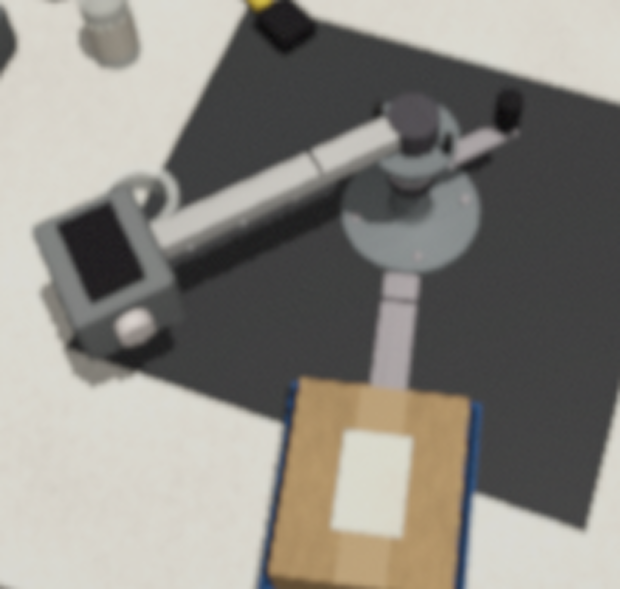

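View pics/sidecrop.png

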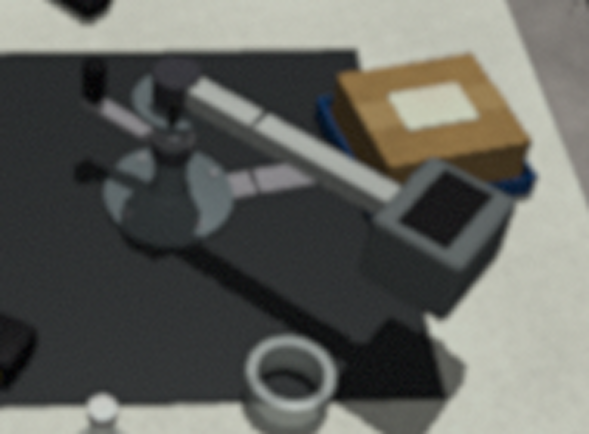

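Request:
jog_arm:
  targets:
    - [-2, -1.24, 0, 0, 0, 0]
    - [-5.4, -3.36, 0, 0, 0, 0]
    - [-8.9, -5.53, 0, 0, 0, 0]
    - [-12.4, -7.7, 0, 0, 0, 0]
    - [-15.9, -9.9, 0, 0, 0, 0]
    - [-19.4, -12.06, 0, 0, 0, 0]
    - [-22.9, -14.24, 0, 0, 0, 0]
    - [-26.4, -16.41, 0, 0, 0, 0]
  hand: 1

```text
time_s: 1.57
position: [0.3981, 0.2446, 0.1928]
tool_rot: [[-0.915, 0.404, 0.001], [0.404, 0.915, 0.0], [-0.0, 0.0, -1.0]]
ft_force: [1.1, 0.1, 0.3]
grip_width: 0.0854
gripper_force: 0.0
```

Request:
jog_arm:
  targets:
    - [-3.5, -2.18, 0, 0, 0, 0]
    - [-7, -4.35, 0, 0, 0, 0]
    - [-10.5, -6.53, 0, 0, 0, 0]
    - [-13.5, -8.4, 0, 0, 0, 0]
    - [-15, -9.33, 0, 0, 0, 0]
    - [-15.27, -9.5, 0, 0, 0, 0]
    - [-15.27, -9.5, 0.5, 0, 0, 0]

```text
time_s: 2.15
position: [0.4994, 0.0971, 0.1879]
tool_rot: [[-0.914, 0.406, 0.001], [0.406, 0.914, 0.0], [-0.001, 0.001, -1.0]]
ft_force: [0.7, 0.2, 0.3]
grip_width: 0.0856
gripper_force: 0.0
```

Request:
jog_arm:
  targets:
    - [0.05, 0, 2.5, 0, 0, 0]
    - [0.05, 0, 5.5, 0, 0, 0]
    - [0.05, 0, 6.6, 0, 0, 0]
    - [0.05, 0, 6.6, 0, 0, 0]

```text
time_s: 2.48
position: [0.4957, 0.0994, 0.1189]
tool_rot: [[-0.915, 0.402, -0.006], [0.402, 0.915, 0.0], [0.005, -0.002, -1.0]]
ft_force: [0.1, 0.2, -0.4]
grip_width: 0.0854
gripper_force: 0.0
```

Request:
jog_arm:
  targets:
    - [0, 0, 0, 0, 0, 0]
    - [0, 0, 0, 0, 0, 0]
    - [0, 0, 0, 0, 0, 0]
    - [0, 0, 0, 0, 0, 0]
    - [0, 0, 0, 0, 0, 0]
  hand: 0.3
  newtons: 30

```text
time_s: 2.9
position: [0.4985, 0.0981, 0.1222]
tool_rot: [[-0.915, 0.404, 0.001], [0.404, 0.915, -0.0], [-0.001, 0.0, -1.0]]
ft_force: [0.7, -1.0, 3.4]
grip_width: 0.0264
gripper_force: 9.7
```

```bash
python3 - <<'E'
from h import *
w=env.get_image('wrist'); im=env.get_image('side')
a=cv2.resize(im['frame'][120:220,270:470],None,fx=4,fy=4,interpolation=cv2.INTER_CUBIC)
b=cv2.resize(w['frame'],(320,200)); b=w['frame'][:, :]
cv2.imwrite('pics/g.png',np.vstack([cv2.resize(a,(400,200)),cv2.resize(b,(400,250))])[...,::-1])
P=cloud(im); print(env.observe()['time_s'],env.observe()['ft_force'])
E
```

```text
3.0 [-0.27209811  0.44176888  4.5902543 ]
```

View pics/g.png

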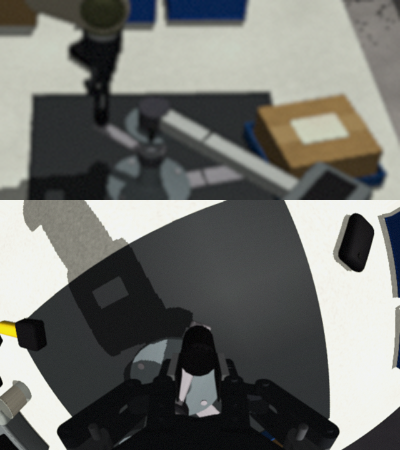

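Request:
jog_arm:
  targets:
    - [0, 0, 0, 0, 0, 0]
    - [0, 0, 0, 0, 0, 0]
    - [0, 0, 0, 0, 0, 0]
  hand: 0.1
  newtons: 40

```text
time_s: 3.25
position: [0.4986, 0.0981, 0.1224]
tool_rot: [[-0.915, 0.404, 0.002], [0.404, 0.915, 0.0], [-0.001, 0.001, -1.0]]
ft_force: [0.1, 1.1, 5.5]
grip_width: 0.0238
gripper_force: 35.9
```

```bash
cat > m.py <<'E'
import sys,json,os
from h import *
from scipy.optimize import least_squares
C=np.array([.594,.0113]); X=np.array([-.915,.404]); Y=np.array([.404,.915]); R=.1295; DT=1/12
THF=np.arctan2(.0877-C[1],.9457-C[0])
tf=float(sys.argv[1]); nrow=int(sys.argv[2]); look=sys.argv[3]=='1'
S=json.load(open('S.json')) if os.path.exists('S.json') else dict(cmd=[],obs=[])
if look:
    t=env.observe()['time_s']
    for i,n in enumerate(['scene','side']):
        P=cloud(env.get_image(n)); m=(abs(P[...,2]-.2405)<.008)&(np.hypot(P[...,0]-C[0],P[...,1]-C[1])<.47)&(np.hypot(P[...,0]-C[0],P[...,1]-C[1])>.25)
        k,l,st,ce=cv2.connectedComponentsWithStats(m.astype(np.uint8))
        if k<2: print(n,'none'); continue
        j=1+st[1:,4].argmax(); c,wh,a=cv2.minAreaRect(P[l==j][:,:2].astype(np.float32))
        d=np.array(c)-C; th=np.arctan2(d[1],d[0])
        print(n,'th',th.round(4),'r',np.hypot(*d).round(3),np.round(wh,3))
        if abs(np.hypot(*d)-.36)<.012: S['obs'].append([t+.05*i,th])
s=env.observe(); now=s['time_s']; p=np.array(s['position'][:2])
phim=np.arctan2(*(-(p-C))[::-1]); 
if not S['cmd']: S['cmd'].append([now,float(phim),*map(float,p)]); 
if S['cmd'][-1][0]<now-1e-6: S['cmd'].append([now,*S['cmd'][-1][1:]])
cm=np.array([c[:2] for c in S['cmd']]); obs=np.array(S['obs']); t0=obs[0,0]
LAG=.06
def sim(q,tend):
    J,th0,off=q[:3]; h=.01; th,w=th0,0.; out=[]
    for t in np.arange(t0,tend+h,h):
        ph=np.interp(t-LAG,cm[:,0],cm[:,1])+off
        out.append((t,th,w,(ph-th)/J-w*.025/.3/J)); w+=h*out[-1][3]; th+=h*w
    return np.array(out)
def res(q):
    o=sim(q,now); return np.r_[(np.interp(obs[:,0],o[:,0],o[:,1])-obs[:,1])/.005,(q[0]-2)/.35,(q[1]-obs[0,1])/.004,(q[2]-0)/.01]
q=least_squares(res,[2,obs[0,1],0]).x; o=sim(q,now)[-1]; th,w=o[1:3]; J,_,off=q
ph0=cm[-1,1]; a=(ph0+off-th-.0833*w)/J
r=res(q)[:len(obs)]*.005
print('t',now,'J,th0,off',q.round(4),'th,w,a',o[1:].round(4),'err to go',round(THF-th,4),'phim',round(phim,4),'cmd',round(ph0,4),'res',r.round(4)[-4:],'F',np.round(s['ft_force'],1),'rad',np.hypot(*(p-C)).round(4))
T=tf-now
A=np.array([[T**3,T**4,T**5],[3*T**2,4*T**3,5*T**4],[6*T,12*T**2,20*T**3]])
c=np.linalg.solve(A,[THF-th-w*T-a*T*T/2,-w-a*T,-a])
base=np.array(S['cmd'][-1][2:4]); rows=[]
for i in range(1,nrow+1):
    u=min(i*DT,T); th_=th+w*u+a*u*u/2+c@[u**3,u**4,u**5]; w_=w+a*u+c@[3*u**2,4*u**3,5*u**4]; a_=a+c@[6*u,12*u**2,20*u**3]
    ph=th_+J*a_+.0833*w_-off; g=C-R*np.array([np.cos(ph),np.sin(ph)])
    d=g-base; dx,dy=round(100*d@X,2),round(100*d@Y,2); rows.append([dx,dy,0,0,0,0])
    S['cmd'].append([now+i*DT,float(ph),*(base+(X*dx+Y*dy)/100).tolist()])
print('phi end',round(ph,4),'wind',round(ph+off-th_,3)); print(rows)
json.dump(S,open('S.json','w'))
E
python3 m.py 9.4 8 1
```

```text
scene th -0.7277 r 0.36 [0.132 0.109]
side th -0.7307 r 0.36 [0.135 0.11 ]
t 3.35 J,th0,off [ 2.     -0.7285 -0.    ] th,w,a [-7.286e-01 -5.000e-04 -4.800e-03] err to go 0.9425 phim -0.7382 cmd -0.7382 res [-0.0009  0.0022] F [-2.1 -0.2  6.1] rad 0.1289
phi end -0.4808 wind 0.238
[[np.float64(0.21), np.float64(-0.5), 0, 0, 0, 0], [np.float64(0.34), np.float64(-0.99), 0, 0, 0, 0], [np.float64(0.45), np.float64(-1.44), 0, 0, 0, 0], [np.float64(0.53), np.float64(-1.86), 0, 0, 0, 0], [np.float64(0.59), np.float64(-2.25), 0, 0, 0, 0], [np.float64(0.64), np.float64(-2.61), 0, 0, 0, 0], [np.float64(0.67), np.float64(-2.94), 0, 0, 0, 0], [np.float64(0.69), np.float64(-3.24), 0, 0, 0, 0]]
```

Request:
jog_arm:
  targets:
    - [0, 0, 0, 0, 0, 0]
    - [0, 0, 0.3, 0, 0, 0]
    - [0, 0, 0.9, 0, 0, 0]
  hand: 0.55

```text
time_s: 3.6
position: [0.4985, 0.0979, 0.1125]
tool_rot: [[-0.915, 0.404, 0.001], [0.404, 0.915, -0.0], [-0.001, 0.0, -1.0]]
ft_force: [0.4, 0.4, -0.5]
grip_width: 0.0472
gripper_force: 0.0
```

Request:
jog_arm:
  targets:
    - [0, 0, 0, 0, 0, 0]
    - [0, 0, 0, 0, 0, 0]
    - [0, 0, 0, 0, 0, 0]
    - [0, 0, 0, 0, 0, 0]
  hand: 0.1
  newtons: 30

```text
time_s: 3.93
position: [0.4977, 0.0979, 0.1118]
tool_rot: [[-0.915, 0.404, -0.002], [0.404, 0.915, -0.0], [0.002, -0.001, -1.0]]
ft_force: [0.8, -0.3, -7.5]
grip_width: 0.0298
gripper_force: 30.2
```

```bash
rm S.json; sed -i 's/rows.append(\[dx,dy/rows.append([float(dx),float(dy)/' m.py; python3 m.py 10 8 1
```

```text
scene th -0.7291 r 0.36 [0.131 0.109]
side th -0.7313 r 0.36 [0.133 0.109]
t 4.0333 J,th0,off [ 2.     -0.7297 -0.    ] th,w,a [-7.298e-01 -2.000e-04 -1.600e-03] err to go 0.9437 phim -0.733 cmd -0.733 res [-0.0006  0.0016] F [ 0.5 -0.5 -8.4] rad 0.1295
phi end -0.4706 wind 0.248
[[0.16, -0.53, 0, 0, 0, 0], [0.29, -1.03, 0, 0, 0, 0], [0.39, -1.49, 0, 0, 0, 0], [0.47, -1.92, 0, 0, 0, 0], [0.53, -2.32, 0, 0, 0, 0], [0.57, -2.69, 0, 0, 0, 0], [0.6, -3.02, 0, 0, 0, 0], [0.62, -3.33, 0, 0, 0, 0]]
```

Request:
jog_arm:
  targets:
    - [0.16, -0.53, 0, 0, 0, 0]
    - [0.29, -1.03, 0, 0, 0, 0]
    - [0.39, -1.49, 0, 0, 0, 0]
    - [0.47, -1.92, 0, 0, 0, 0]
    - [0.53, -2.32, 0, 0, 0, 0]
    - [0.57, -2.69, 0, 0, 0, 0]
    - [0.6, -3.02, 0, 0, 0, 0]
    - [0.62, -3.33, 0, 0, 0, 0]

```text
time_s: 4.7
position: [0.4784, 0.0698, 0.1121]
tool_rot: [[-0.915, 0.404, -0.001], [0.404, 0.915, 0.0], [0.001, -0.0, -1.0]]
ft_force: [0.1, 1.1, -18.3]
grip_width: 0.0297
gripper_force: 31.0
```

```bash
python3 m.py 10 8 1
```

```text
scene th -0.7139 r 0.36 [0.131 0.109]
side th -0.7152 r 0.361 [0.135 0.11 ]
t 4.8 J,th0,off [ 1.8323 -0.7282  0.0042] th,w,a [-0.7138  0.0561  0.1325] err to go 0.9278 phim -0.4686 cmd -0.4706 res [ 0.0009  0.0031 -0.0051 -0.0015] F [ -0.6   0.8 -19.5] rad 0.1295
phi end -0.355 wind 0.293
[[0.02, -0.24, 0, 0, 0, 0], [0.02, -0.47, 0, 0, 0, 0], [0.02, -0.68, 0, 0, 0, 0], [0.02, -0.87, 0, 0, 0, 0], [0.02, -1.04, 0, 0, 0, 0], [0.01, -1.21, 0, 0, 0, 0], [0.01, -1.36, 0, 0, 0, 0], [-0.0, -1.5, 0, 0, 0, 0]]
```

Request:
jog_arm:
  targets:
    - [0.02, -0.24, 0.02, 0, 0, 0]
    - [0.02, -0.47, 0.05, 0, 0, 0]
    - [0.02, -0.68, 0.07, 0, 0, 0]
    - [0.02, -0.87, 0.1, 0, 0, 0]
    - [0.02, -1.04, 0.1, 0, 0, 0]
    - [0.01, -1.21, 0.1, 0, 0, 0]
    - [0.01, -1.36, 0.1, 0, 0, 0]
    - [0, -1.5, 0.1, 0, 0, 0]

```text
time_s: 5.47
position: [0.4727, 0.0563, 0.1119]
tool_rot: [[-0.915, 0.404, -0.0], [0.404, 0.915, 0.0], [0.0, 0.0, -1.0]]
ft_force: [-4.4, 2.5, -8.6]
grip_width: 0.03
gripper_force: 32.1
```

```bash
python3 m.py 10 8 1
```

```text
scene th -0.6359 r 0.359 [0.131 0.11 ]
side th -0.6313 r 0.36 [0.136 0.11 ]
t 5.5667 J,th0,off [ 1.6861 -0.7285  0.0052] th,w,a [-0.6198  0.1804  0.1512] err to go 0.8337 phim -0.355 cmd -0.355 res [-0.0044 -0.0005 -0.0023  0.0015] F [-4.6  2.2 -9. ] rad 0.1294
phi end -0.3012 wind 0.174
[[-0.01, -0.09, 0, 0, 0, 0], [-0.01, -0.18, 0, 0, 0, 0], [-0.02, -0.27, 0, 0, 0, 0], [-0.03, -0.35, 0, 0, 0, 0], [-0.03, -0.44, 0, 0, 0, 0], [-0.04, -0.52, 0, 0, 0, 0], [-0.05, -0.61, 0, 0, 0, 0], [-0.06, -0.69, 0, 0, 0, 0]]
```

Request:
jog_arm:
  targets:
    - [-0.01, -0.09, 0.01, 0, 0, 0]
    - [-0.01, -0.18, 0.02, 0, 0, 0]
    - [-0.02, -0.27, 0.03, 0, 0, 0]
    - [-0.03, -0.35, 0.05, 0, 0, 0]
    - [-0.03, -0.44, 0.05, 0, 0, 0]
    - [-0.04, -0.52, 0.05, 0, 0, 0]
    - [-0.05, -0.61, 0.05, 0, 0, 0]
    - [-0.06, -0.69, 0.05, 0, 0, 0]

```text
time_s: 6.23
position: [0.4705, 0.0498, 0.1118]
tool_rot: [[-0.915, 0.404, 0.0], [0.404, 0.915, -0.0], [-0.0, 0.0, -1.0]]
ft_force: [-6.4, 2.7, -4.8]
grip_width: 0.0299
gripper_force: 32.4
```

```bash
python3 m.py 10 8 1
```

```text
scene th -0.4857 r 0.359 [0.13 0.11]
side th -0.477 r 0.36 [0.136 0.11 ]
t 6.3333 J,th0,off [ 1.8408 -0.7274  0.0087] th,w,a [-0.4603  0.2566  0.0795] err to go 0.6742 phim -0.3016 cmd -0.3012 res [-0.0069 -0.0036  0.0001  0.0039] F [-6.9  1.5 -4.2] rad 0.1293
phi end -0.2314 wind 0.053
[[-0.02, -0.15, 0, 0, 0, 0], [-0.04, -0.29, 0, 0, 0, 0], [-0.06, -0.42, 0, 0, 0, 0], [-0.07, -0.53, 0, 0, 0, 0], [-0.09, -0.64, 0, 0, 0, 0], [-0.11, -0.73, 0, 0, 0, 0], [-0.12, -0.82, 0, 0, 0, 0], [-0.14, -0.89, 0, 0, 0, 0]]
```

Request:
jog_arm:
  targets:
    - [-0.01, -0.15, 0, 0, 0, 0]
    - [-0.02, -0.29, 0.01, 0, 0, 0]
    - [-0.03, -0.42, 0.02, 0, 0, 0]
    - [-0.03, -0.53, 0.03, 0, 0, 0]
    - [-0.04, -0.64, 0.03, 0, 0, 0]
    - [-0.06, -0.73, 0.03, 0, 0, 0]
    - [-0.07, -0.82, 0.03, 0, 0, 0]
    - [-0.09, -0.89, 0.03, 0, 0, 0]

```text
time_s: 7.0
position: [0.4681, 0.041, 0.1118]
tool_rot: [[-0.915, 0.404, 0.001], [0.404, 0.915, -0.001], [-0.001, 0.0, -1.0]]
ft_force: [-6.1, 1.4, -2.8]
grip_width: 0.0303
gripper_force: 32.6
```

```bash
python3 m.py 10 6 1
```

```text
scene th -0.2927 r 0.36 [0.13 0.11]
side th -0.2823 r 0.36 [0.134 0.11 ]
t 7.1 J,th0,off [ 1.957  -0.726   0.0129] th,w,a [-0.2596  0.2857  0.0088] err to go 0.4735 phim -0.2315 cmd -0.2314 res [-0.0076 -0.0042  0.0037  0.0075] F [-5.9  1.  -2.6] rad 0.1293
phi end -0.1964 wind -0.066
[[-0.02, -0.12, 0, 0, 0, 0], [-0.04, -0.22, 0, 0, 0, 0], [-0.05, -0.3, 0, 0, 0, 0], [-0.07, -0.36, 0, 0, 0, 0], [-0.08, -0.41, 0, 0, 0, 0], [-0.09, -0.45, 0, 0, 0, 0]]
```

Request:
jog_arm:
  targets:
    - [-0.02, -0.12, 0, 0, 0, 0]
    - [-0.03, -0.22, 0, 0, 0, 0]
    - [-0.04, -0.3, 0, 0, 0, 0]
    - [-0.05, -0.36, 0, 0, 0, 0]
    - [-0.06, -0.41, 0, 0, 0, 0]
    - [-0.07, -0.45, 0, 0, 0, 0]

```text
time_s: 7.6
position: [0.4671, 0.0365, 0.1118]
tool_rot: [[-0.915, 0.404, 0.002], [0.404, 0.915, -0.001], [-0.002, -0.0, -1.0]]
ft_force: [-5.1, 1.2, -3.0]
grip_width: 0.0301
gripper_force: 32.5
```

```bash
sed -i 's#/.35,#/.7,#; s#(q\[2\]-0)/.01#(q[2]-0)/.02#' m.py; python3 m.py 10 6 1
```

```text
scene th -0.1376 r 0.36 [0.13 0.11]
side th -0.1329 r 0.36 [0.141 0.109]
t 7.7 J,th0,off [ 2.103  -0.7243  0.0212] th,w,a [-0.1014  0.2744 -0.0459] err to go 0.3153 phim -0.1958 cmd -0.1964 res [-0.0065 -0.0029  0.0076  0.0168] F [-5.6  1.4 -2.6] rad 0.1294
phi end -0.211 wind -0.217
[[0.01, 0.02, 0, 0, 0, 0], [0.01, 0.04, 0, 0, 0, 0], [0.02, 0.07, 0, 0, 0, 0], [0.03, 0.11, 0, 0, 0, 0], [0.04, 0.15, 0, 0, 0, 0], [0.04, 0.19, 0, 0, 0, 0]]
```

Request:
jog_arm:
  targets:
    - [0.01, 0.02, 0, 0, 0, 0]
    - [0.01, 0.04, 0, 0, 0, 0]
    - [0.02, 0.07, 0, 0, 0, 0]
    - [0.03, 0.11, 0, 0, 0, 0]
    - [0.04, 0.15, 0, 0, 0, 0]
    - [0.04, 0.19, 0, 0, 0, 0]

```text
time_s: 8.2
position: [0.4676, 0.0384, 0.1118]
tool_rot: [[-0.915, 0.404, 0.002], [0.404, 0.915, -0.001], [-0.002, -0.0, -1.0]]
ft_force: [-5.6, 1.2, -2.5]
grip_width: 0.03
gripper_force: 32.6
```

```bash
python3 - <<'E'
s=open('m.py').read()
s=s.replace("t0=obs[0,0]","obs=obs[obs[:,0]>now-2.6]; t0=obs[0,0]")
s=s.replace("th,w=th0,0.","th,w=th0,q[3]")
s=s.replace("(q[0]-2)/.7,(q[1]-obs[0,1])/.004,(q[2]-0)/.02","(q[0]-2.05)/.2,(q[2]-.005)/.01")
s=s.replace("[2,obs[0,1],0]","[2,obs[0,1],0,.1]").replace("J,_,off=q","J,_,off,_=q")
s=s.replace("S['obs'].append([t+.05*i,th])","S['obs'].append([t+.05*i,th+.003*i])")
open('m.py','w').write(s)
E
python3 m.py 10.3 6 1
```

```text
scene th -0.0022 r 0.36 [0.131 0.11 ]
side th 0.0027 r 0.359 [0.131 0.109]
t 8.3 J,th0,off [ 2.0395 -0.4844 -0.0026  0.2221] th,w,a [ 0.0193  0.1961 -0.1222] err to go 0.1946 phim -0.2116 cmd -0.211 res [-0.0042  0.0037  0.0006  0.003 ] F [-5.2  1.4 -2.9] rad 0.1293
phi end -0.0386 wind -0.147
[[-0.15, -0.65, 0, 0, 0, 0], [-0.29, -1.16, 0, 0, 0, 0], [-0.42, -1.55, 0, 0, 0, 0], [-0.52, -1.83, 0, 0, 0, 0], [-0.59, -2.02, 0, 0, 0, 0], [-0.64, -2.14, 0, 0, 0, 0]]
```

Request:
jog_arm:
  targets:
    - [-0.15, -0.65, 0, 0, 0, 0]
    - [-0.29, -1.16, 0, 0, 0, 0]
    - [-0.42, -1.55, 0, 0, 0, 0]
    - [-0.52, -1.83, 0, 0, 0, 0]
    - [-0.59, -2.02, 0, 0, 0, 0]
    - [-0.64, -2.14, 0, 0, 0, 0]

```text
time_s: 8.8
position: [0.4646, 0.0159, 0.1118]
tool_rot: [[-0.915, 0.404, 0.001], [0.404, 0.915, -0.001], [-0.002, -0.001, -1.0]]
ft_force: [-7.1, -0.2, -2.4]
grip_width: 0.0303
gripper_force: 32.7
```

```bash
python3 m.py 10.7 6 1
```

```text
scene th 0.0954 r 0.36 [0.111 0.13 ]
side th 0.0985 r 0.361 [0.112 0.135]
t 8.9 J,th0,off [ 1.9546 -0.2929  0.002   0.2524] th,w,a [ 0.11    0.1338 -0.0807] err to go 0.1039 phim -0.0355 cmd -0.0386 res [-0.0027 -0.0006  0.0009  0.0017] F [-6.2  0.5 -2.7] rad 0.1294
phi end -0.0048 wind -0.169
[[-0.03, -0.09, 0, 0, 0, 0], [-0.07, -0.17, 0, 0, 0, 0], [-0.09, -0.24, 0, 0, 0, 0], [-0.12, -0.3, 0, 0, 0, 0], [-0.14, -0.35, 0, 0, 0, 0], [-0.16, -0.4, 0, 0, 0, 0]]
```

Force is slightly radial; ease 0.3 mm outward.

Request:
jog_arm:
  targets:
    - [-0.02, -0.09, 0, 0, 0, 0]
    - [-0.05, -0.17, 0, 0, 0, 0]
    - [-0.06, -0.24, 0, 0, 0, 0]
    - [-0.09, -0.3, 0, 0, 0, 0]
    - [-0.11, -0.35, 0, 0, 0, 0]
    - [-0.13, -0.4, 0, 0, 0, 0]

```text
time_s: 9.4
position: [0.4646, 0.012, 0.1117]
tool_rot: [[-0.915, 0.404, 0.002], [0.404, 0.915, -0.001], [-0.002, -0.0, -1.0]]
ft_force: [-5.0, -0.2, 1.4]
grip_width: 0.0298
gripper_force: 32.9
```

```bash
python3 m.py 10.9 6 1
```

```text
scene th 0.1597 r 0.36 [0.111 0.13 ]
side th 0.1589 r 0.359 [0.112 0.133]
t 9.5 J,th0,off [ 1.8607e+00 -2.9330e-01 -2.0000e-04  2.5460e-01] th,w,a [ 0.1679  0.0732 -0.0962] err to go 0.0461 phim -0.0048 cmd -0.0048 res [-0.001  -0.0004  0.0004  0.0021] F [-6.  -0.5  0.8] rad 0.1294
phi end 0.1134 wind -0.083
[[-0.24, -0.5, 0, 0, 0, 0], [-0.42, -0.87, 0, 0, 0, 0], [-0.55, -1.11, 0, 0, 0, 0], [-0.64, -1.27, 0, 0, 0, 0], [-0.69, -1.35, 0, 0, 0, 0], [-0.7, -1.37, 0, 0, 0, 0]]
```

Request:
jog_arm:
  targets:
    - [-0.24, -0.5, 0, 0, 0, 0]
    - [-0.42, -0.87, 0, 0, 0, 0]
    - [-0.55, -1.11, 0, 0, 0, 0]
    - [-0.64, -1.27, 0, 0, 0, 0]
    - [-0.69, -1.35, 0, 0, 0, 0]
    - [-0.7, -1.37, 0, 0, 0, 0]

```text
time_s: 10.0
position: [0.4654, -0.0037, 0.1117]
tool_rot: [[-0.915, 0.404, 0.002], [0.404, 0.915, -0.001], [-0.002, -0.001, -1.0]]
ft_force: [-5.3, -0.8, 1.1]
grip_width: 0.03
gripper_force: 33.0
```

```bash
python3 m.py 11.2 6 1
```

```text
scene th 0.1947 r 0.361 [0.109 0.13 ]
side th 0.1881 r 0.361 [0.113 0.135]
t 10.1 J,th0,off [ 1.8448e+00 -1.4010e-01 -4.0000e-04  2.4790e-01] th,w,a [ 0.1963  0.0337 -0.0467] err to go 0.0176 phim 0.115 cmd 0.1134 res [-0.0006  0.0011 -0.002   0.0034] F [-5.4 -1.4  1.9] rad 0.1295
phi end 0.1518 wind -0.058
[[-0.16, -0.26, 0, 0, 0, 0], [-0.26, -0.42, 0, 0, 0, 0], [-0.3, -0.49, 0, 0, 0, 0], [-0.31, -0.51, 0, 0, 0, 0], [-0.29, -0.47, 0, 0, 0, 0], [-0.26, -0.42, 0, 0, 0, 0]]
```

Request:
jog_arm:
  targets:
    - [-0.16, -0.26, 0, 0, 0, 0]
    - [-0.26, -0.42, 0, 0, 0, 0]
    - [-0.3, -0.49, 0, 0, 0, 0]
    - [-0.31, -0.51, 0, 0, 0, 0]
    - [-0.29, -0.47, 0, 0, 0, 0]
    - [-0.26, -0.42, 0, 0, 0, 0]

```text
time_s: 10.6
position: [0.466, -0.0085, 0.1117]
tool_rot: [[-0.915, 0.404, 0.002], [0.404, 0.915, -0.001], [-0.002, -0.001, -1.0]]
ft_force: [-6.5, -0.2, 1.5]
grip_width: 0.0302
gripper_force: 33.0
```

```bash
sed -i 's/^THF=.*/THF=.2155/' m.py; python3 m.py 11.8 6 1
```

```text
scene th 0.2123 r 0.36 [0.111 0.13 ]
side th 0.2091 r 0.359 [0.112 0.136]
t 10.7 J,th0,off [ 1.9369e+00 -1.6000e-03  1.7000e-03  1.9320e-01] th,w,a [ 0.2135  0.0187 -0.0318] err to go 0.002 phim 0.1527 cmd 0.1518 res [-0.0015  0.0041 -0.0008  0.0004] F [-6.6 -1.5  1.8] rad 0.1295
phi end 0.1678 wind -0.048
[[0.17, 0.26, 0, 0, 0, 0], [0.23, 0.37, 0, 0, 0, 0], [0.22, 0.36, 0, 0, 0, 0], [0.15, 0.24, 0, 0, 0, 0], [0.04, 0.05, 0, 0, 0, 0], [-0.11, -0.17, 0, 0, 0, 0]]
```

Request:
jog_arm:
  targets:
    - [0.17, 0.26, 0, 0, 0, 0]
    - [0.23, 0.37, 0, 0, 0, 0]
    - [0.22, 0.36, 0, 0, 0, 0]
    - [0.15, 0.24, 0, 0, 0, 0]
    - [0.04, 0.05, 0, 0, 0, 0]
    - [-0.11, -0.17, 0, 0, 0, 0]

```text
time_s: 11.2
position: [0.4663, -0.0104, 0.1117]
tool_rot: [[-0.915, 0.404, 0.002], [0.404, 0.915, -0.001], [-0.002, -0.001, -1.0]]
ft_force: [-5.5, -1.7, 1.6]
grip_width: 0.03
gripper_force: 33.0
```

```bash
python3 m.py 12.3 8 1
```

```text
scene th 0.2148 r 0.36 [0.111 0.13 ]
side th 0.2128 r 0.359 [0.111 0.137]
t 11.3 J,th0,off [1.9882e+00 9.5900e-02 1.8000e-03 1.2870e-01] th,w,a [ 0.2161 -0.0046 -0.0232] err to go -0.0006 phim 0.1707 cmd 0.1678 res [-0.002  -0.0008  0.0016  0.0005] F [-5.7 -0.4  1.2] rad 0.1295
phi end 0.2091 wind -0.004
[[-0.34, -0.49, 0, 0, 0, 0], [-0.55, -0.78, 0, 0, 0, 0], [-0.66, -0.92, 0, 0, 0, 0], [-0.68, -0.94, 0, 0, 0, 0], [-0.62, -0.87, 0, 0, 0, 0], [-0.53, -0.75, 0, 0, 0, 0], [-0.41, -0.59, 0, 0, 0, 0], [-0.3, -0.44, 0, 0, 0, 0]]
```

Request:
jog_arm:
  targets:
    - [-0.34, -0.49, 0, 0, 0, 0]
    - [-0.55, -0.78, 0, 0, 0, 0]
    - [-0.66, -0.92, 0, 0, 0, 0]
    - [-0.68, -0.94, 0, 0, 0, 0]
    - [-0.62, -0.87, 0, 0, 0, 0]
    - [-0.53, -0.75, 0, 0, 0, 0]
    - [-0.41, -0.59, 0, 0, 0, 0]
    - [-0.3, -0.44, 0, 0, 0, 0]

```text
time_s: 11.97
position: [0.4673, -0.0157, 0.1117]
tool_rot: [[-0.915, 0.404, 0.002], [0.404, 0.915, -0.002], [-0.002, -0.001, -1.0]]
ft_force: [-6.0, -1.8, 1.2]
grip_width: 0.0298
gripper_force: 33.0
```

```bash
python3 m.py 13.6 8 1
```

```text
scene th 0.2126 r 0.36 [0.111 0.13 ]
side th 0.2025 r 0.359 [0.112 0.131]
t 12.0667 J,th0,off [2.0035e+00 1.9370e-01 2.0000e-04 3.8700e-02] th,w,a [ 0.2101 -0.001  -0.0004] err to go 0.0054 phim 0.2086 cmd 0.2091 res [-0.0001 -0.0013 -0.0023  0.0046] F [-5.7 -0.3  0.9] rad 0.1295
phi end 0.2245 wind 0.013
[[-0.12, -0.16, 0, 0, 0, 0], [-0.2, -0.27, 0, 0, 0, 0], [-0.24, -0.33, 0, 0, 0, 0], [-0.26, -0.35, 0, 0, 0, 0], [-0.25, -0.33, 0, 0, 0, 0], [-0.22, -0.3, 0, 0, 0, 0], [-0.18, -0.24, 0, 0, 0, 0], [-0.12, -0.16, 0, 0, 0, 0]]
```

Request:
jog_arm:
  targets:
    - [-0.03, -0.05, 0, 0, 0, 0]
    - [-0.03, -0.05, 0, 0, 0, 0]
    - [-0.03, -0.05, 0, 0, 0, 0]
    - [-0.03, -0.05, 0, 0, 0, 0]
    - [-0.03, -0.05, 0, 0, 0, 0]
    - [-0.03, -0.05, 0, 0, 0, 0]
    - [-0.03, -0.05, 0, 0, 0, 0]
    - [-0.03, -0.05, 0, 0, 0, 0]

```text
time_s: 12.73
position: [0.4674, -0.0163, 0.1117]
tool_rot: [[-0.915, 0.404, 0.002], [0.404, 0.915, -0.002], [-0.002, -0.001, -1.0]]
ft_force: [-4.9, -0.9, 1.1]
grip_width: 0.0299
gripper_force: 33.0
```

```bash
python3 - <<'E'
import json
S=json.load(open('S.json')); c=S['cmd']; b=c[-9][1:]
for r in c[-8:]: r[1:]=[b[0]+.0045,b[1]+(.915*.03-.404*.05)/100,b[2]+(-.404*.03-.915*.05)/100]
json.dump(S,open('S.json','w'))
E
python3 m.py 14.4 8 1; cp S.json S2.json
```

```text
scene th 0.2123 r 0.36 [0.111 0.13 ]
side th 0.207 r 0.36 [0.113 0.134]
t 12.8333 J,th0,off [2.046  0.2119 0.0058 0.0153] th,w,a [0.2109 0.0029 0.004 ] err to go 0.0046 phim 0.2149 cmd 0.2136 res [-0.0026  0.0044 -0.0017  0.0007] F [-5.7 -1.1  1.3] rad 0.1295
phi end 0.2041 wind -0.004
[[-0.01, -0.01, 0, 0, 0, 0], [-0.01, -0.01, 0, 0, 0, 0], [-0.01, -0.0, 0, 0, 0, 0], [0.0, 0.01, 0, 0, 0, 0], [0.01, 0.03, 0, 0, 0, 0], [0.03, 0.05, 0, 0, 0, 0], [0.05, 0.07, 0, 0, 0, 0], [0.07, 0.1, 0, 0, 0, 0]]
```

Request:
jog_arm:
  targets:
    - [0, 0, 0, 0, 0, 0]
    - [0, 0, 0, 0, 0, 0]
    - [0, 0, 0, 0, 0, 0]
    - [0, 0, 0, 0, 0, 0]
    - [0, 0, 0, 0, 0, 0]
    - [0, 0, 0, 0, 0, 0]
    - [0, 0, 0, 0, 0, 0]
    - [0, 0, 0, 0, 0, 0]

```text
time_s: 13.5
position: [0.4674, -0.0163, 0.1117]
tool_rot: [[-0.915, 0.404, 0.002], [0.404, 0.915, -0.002], [-0.002, -0.001, -1.0]]
ft_force: [-5.8, -1.8, 0.7]
grip_width: 0.0301
gripper_force: 33.0
```

```bash
python3 - <<'E'
import json
S=json.load(open('S.json')); c=S['cmd']
for r in c[-8:]: r[1:]=c[-9][1:]
json.dump(S,open('S.json','w'))
E
python3 m.py 15.2 8 1 | head -3
```

```text
scene th 0.2121 r 0.36 [0.111 0.13 ]
side th 0.2098 r 0.36 [0.111 0.137]
t 13.6 J,th0,off [ 2.0487  0.2152  0.005  -0.0063] th,w,a [0.2131 0.0048 0.0025] err to go 0.0024 phim 0.2148 cmd 0.2136 res [-0.0021  0.0002  0.0005  0.0001] F [-4.3 -1.2  1. ] rad 0.1296
```

Request:
jog_arm:
  targets:
    - [0, 0, 0, 0, 0, 0]
    - [0, 0, 0, 0, 0, 0]
    - [0, 0, 0, 0, 0, 0]
    - [0, 0, 0, 0, 0, 0]
    - [0, 0, 0, 0, 0, 0]
    - [0, 0, 0, 0, 0, 0]
    - [0, 0, 0, 0, 0, 0]
    - [0, 0, 0, 0, 0, 0]

```text
time_s: 14.27
position: [0.4674, -0.0163, 0.1117]
tool_rot: [[-0.915, 0.404, 0.002], [0.404, 0.915, -0.002], [-0.002, -0.001, -1.0]]
ft_force: [-5.7, -1.0, 1.3]
grip_width: 0.0299
gripper_force: 33.0
```

Request:
jog_arm:
  targets:
    - [0, 0, 0, 0, 0, 0]
    - [0, 0, 0, 0, 0, 0]
    - [0, 0, 0, 0, 0, 0]
    - [0, 0, 0, 0, 0, 0]
    - [0, 0, -1, 0, 0, 0]
    - [0, 0, -3, 0, 0, 0]
    - [0, 0, -6, 0, 0, 0]
    - [0, 0, -9, 0, 0, 0]
  hand: 0.9

```text
time_s: 14.93
position: [0.4669, -0.0156, 0.2018]
tool_rot: [[-0.915, 0.404, -0.0], [0.404, 0.915, 0.0], [0.001, 0.0, -1.0]]
ft_force: [0.6, -0.6, -0.2]
grip_width: 0.0767
gripper_force: 0.0
```

```bash
python3 m.py 17 8 1 | head -3; python3 -c "
from h import *
im=env.get_image('scene'); cv2.imwrite('pics/end.png',cv2.resize(im['frame'][150:380,200:420],None,fx=2.5,fy=2.5)[...,::-1])"
```

```text
scene th 0.2126 r 0.36 [0.112 0.13 ]
side th 0.2117 r 0.36 [0.114 0.138]
t 15.0333 J,th0,off [2.0502e+00 2.1110e-01 5.3000e-03 3.0000e-04] th,w,a [ 0.2133 -0.0036 -0.0052] err to go 0.0022 phim 0.2173 cmd 0.1971 res [ 0.0003 -0.0003  0.0011 -0.0011] F [ 0.7 -0.4 -0.8] rad 0.1277
```

View pics/end.png

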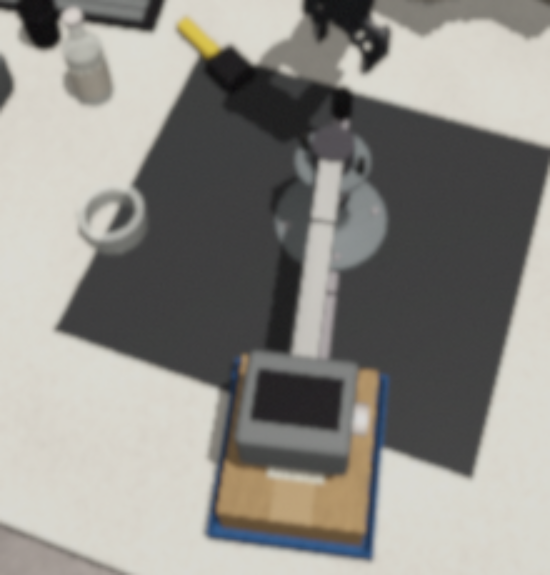

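The crop shows the head (about 298,415) over the label, in line with the bar, and the gripper clear of the knob (342,103). The boom stands still, so I'm handing in.

```bash
python3 -c "
from rig import env
print(env.close_job())"
```

```text
the job is handed in; nothing more can be done
None
```

The print head stands over the label, within about 1 mm by camera measurement. I held it still for a little over 2 s, let go of the knob, lifted the gripper clear, and handed the job in at about 15 s; no verdict came back.

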